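Open the touch-latch cupboard behind the gauze carton

ROBOT

A 6-joint arm with a two-finger parallel gripper is mounted at the origin on a cart in front of the work surface, level with it; the furniture and walls round the work are solid. World frame = base frame: x ahead of the robot, y to its left, z up, the work surface at z = 0. Lengths are in mm, angles in rad, forces in N, time in s.
With the tool pointing down it reaches from about 325 to 875 mm from the base axis. Payload 4.4 kg.
Tool frame: the origin (TCP) lies at the very end of the fingers, on their centre line; the grasp point (between the pads) lies 19 mm behind it (tcp_to_grasp is the distance from the TCP to the grasp point, in mm); z points along the fingers, y is the line along which they close (so a half turn about z gives the same grasp; the last joint's range is limited). The gripper opens to 85 mm and grips with 20 to 120 N. Pads are 22 mm wide; open, the fingers measure 114 mm over their backs; the gripper's body (76 mm by 85 mm) begins 54 mm behind the grasp point. The pads swing forward as they close: fully open they stand 13 mm farther back than shut.
Start: joints at [1.056, 0.207, 1.542, -0, 1.393, -0.15], TCP at [204.611, 537.365, 193.182] pointing down, gripper open.
Joint ranges: [-2.73, 2.73], [-0.86, 2.22], [0.23, 2.46], [-1.11, 4.25], [0.08, 2.63], [-2.82, 2.82]. Speed limits (rad/s): [2.79, 2.79, 3.14, 3.14, 3.14, 3.14].

INTERFACE

Orientations are given as a unit quaternion [w, x, y, z].
In Python, from plant import * gives the robot as it stands.
- The arm moves only by the tool servo_tool, never from a script. Its argument "deltas" is a list that holds one entry, the list of rows, each a list of 6 numbers: the shift along the tool's x, y, z in mm, then the turn, a rotation vector about the tool's x, y, z in degrees. A call has exactly 8 rows; each row shifts and turns the commanded pose from where the row before left it, along the tool's axes as they then stand; what a row does not reach is not made up. A row lasts 1/8 s, in which the tool goes at most 62.5 mm and 10.7 degrees, less where a joint would pass 70% of its speed; a pose out of reach is approached as far as the arm can. A call is refused whole if a number of a shift passes 62.5 or a number of a turn 10.7, either way. A call with a gripper value outside its range is refused whole. "grip" is the opening, from 0 (shut) to 1 (fully open), set as the call begins (left out, the last holds). The fingers move at their own pace and stop on an object; "squeeze" is the grip in N (left out, the last holds). Time passes only in rows, so rows that do not move let the fingers close, or fill a call up. It gives the time, the measured TCP pose, the force, the opening and the grip force at its end, in the units of the state.
- get_state(): the state, without advancing time (a new reading comes with each control period).
- capture(name): name is "scene" or "top" or "wrist"; returns a dict with "frame" (420x560x3 uint8, red, green, blue), "intrinsics" (3x3 intrinsics, pixels), "k1" (the pictures are not rectified: a ray, as slopes to the right and down, at radius r is drawn at 1 + k1 r^2 times it, then the intrinsics apply), "R" (3x3) and "t" (3): a world point X has camera coordinates R X + t. Camera axes: x right, y down, z forward; pixel columns grow to the right and rows downward; lengths in mm; the calibration is good to about 2 mm. A picture is of the moment at which its call begins. There is no depth.
- job_done(): hands the job in; it is judged then, once.
The state is a dict: "time_s": time; "joints": joint angles; "dq": joint speeds; "effort": joint torques, N m; "eef_pos": TCP position; "tcp_rot": TCP orientation; "ft_force": force on the tool from outside, world axes, zero at the start; "torque": the same for the moment, N m; "width": finger opening in mm; "finger_force": force on a finger pad.
Only numpy, scipy, OpenCV 4.12 (cv2) and the standard library are available. Lean on these libraries where they do the work, as an engineer would, in place of code of your own. Each camera call takes 0.05 s, during which the arm holds its last target. There are 200 camera calls.

TASK

Open the left-hand door of the small white cupboard with the fingertips only: it has no handle, so press it in near its free edge until the catch lets go, take the fingers away so that the spring pushes it ajar, then swing it from behind to a right angle or a little further. The gauze carton stands in the door's way: slide it aside along the worktop, without lifting it, so that the door never touches it. Leave the right-hand door shut and everything else where it stands.

Things in the scene. Friction and masses are not known exactly. Their poses are not given: they have to be found in the camera images.
- cupboard: fixed white bench cupboard, 324 mm wide (y), 162 mm deep (x), 165 mm tall, with two equal handleless doors side by side. Origin at the centre of its underside, on the worktop; x points into the cupboard, away from the robot, y left, z up. Shut doors' outer faces lie at x = -81 mm. Tape (middle) and cups (right) stand on the rear half of its top, up to 84 mm high; its left front is bare.
- left_door (a joint): angle of the left-hand door, rad: about 0 shut and latched, grows as it opens towards the robot about point left_hinge (1.57 = square to the cupboard, stop at 1.75), -0.040 when pressed in to its stop. Once the catch lets go and nothing holds it, the spring swings it to about 0.4; from there it turns freely with slight drag and stays where it is left.
- left_hinge (a point): point on the upright hinge axis of the left-hand door, on its outer face at the cupboard's left end (x = -81, y = +162 mm in the cupboard's frame), 120 mm above the worktop; does not move.
- left_press (a point): where to press: outer face of the left-hand door, 135 mm from the hinge axis, 25 mm from the free edge, 120 mm above the worktop; moves with the door. About 3 N here presses it in; the catch lets go at 4 to 5 mm (angle about -0.034), just before a firm stop, and the door springs out as the finger moves back. If the door is pushed fully shut again the catch takes hold, and it must be pressed anew.
- left_inner (a point): point on the inner face of the left-hand door, straight behind left_press; moves with the door. The door is a plain panel 160 mm wide, 16 mm thick, from 14 to 163 mm above the worktop; its free edge is at the middle of the cupboard. Near that edge the inner face is bare from 60 mm above the worktop upwards (lower down sits the catch). Site axes: x out of the inner face, y to the hinge, z up.
- right_door (a joint): angle of the right-hand door, rad: 0 shut and latched, positive when open; mirror image of the left-hand one, hinged at the cupboard's right side. To be left shut.
- gauze_carton: closed carton of gauze squares, 94 x 62 mm, 36 mm tall, 45 g, lying flat on the worktop about 0.1 m in front of the left-hand door, inside the door's swing, its long side roughly along the cupboard's front. Origin at the centre of its underside, x along the 94 mm side. The worktop to its right, in front of the right-hand door, is free for it as far as 150 mm right of the middle of the cupboard.
- bottle_a: small drop bottle with a dark body, 26 mm across, 68 mm tall, standing to the right of the carton's lane, near the right-hand front corner of the cupboard; origin under its centre. A bystander.
- bottle_b: small white drop bottle, 26 mm across, 68 mm tall, standing to the left of the left-hand door's swing; origin under its centre. A bystander.
- dish: small pale mixing dish with a waist (dappen dish), 31 mm across, 26 mm tall, on the worktop at the right; origin under its centre. A bystander.
- cotton_pot: white cotton-tip pot, 49 mm across, 82 mm tall, at the left end of the worktop; origin under its centre. A bystander.
- mirror: dental mouth mirror lying flat near the front edge of the worktop at the left, 142 mm long, 22 mm wide, 9 mm high; origin under its centre, x along it. A bystander.
- syringe: composite syringe lying flat near the front edge at the right, 109 mm long, 24 mm wide, 11 mm high; origin under its centre, x along it. A bystander.

How it is judged:
By the outcome, as a careful person would: the job done as asked, in the order asked, and still so for the second after the job is handed in, with the robot touching nothing.
It also fails if it takes over 43 s, if anything falls off the work surface, if the arm or the gripper's body presses on something with over 40 N, if the wrist force passes 120 N, or if a joint passes its speed limit or range.

## Working session

There is one attempt and no reset: what is moved stays moved. The work goes in short steps, Python scripts to look and compute and a tool call to move; the robot and the scene stay as the last step left them, time stands still between calls to the robot, and variables do not carry over. Pictures are saved under pics/ and viewed, at most 14 in all, crops included, and the job is handed in when it is done.

Besides the shell and the picture viewer there is one more tool, called after "Emit:" as name([rows], argument=value, ...), one row to a line, values as JSON. servo_tool: Moves the arm, as the interface text tells. Its arguments: {"type":"object","properties":{"deltas":{"type":"array","items":{"type":"array","items":{"type":"array","items":{"type":"number"}}}},"grip":{"type":"number"},"squeeze":{"type":"number"}},"required":["deltas"]}

```bash
mkdir -p pics; python3 - <<'E'
from plant import *
import cv2,pickle
s=get_state();print({k:s[k] for k in('time_s','eef_pos','tcp_rot','width')})
d={}
for n in("scene","top"):
    c=capture(n);d[n]=c;cv2.imwrite(f"pics/{n}0.png",c["frame"][:,:,::-1]);print(n,c["intrinsics"],c["k1"],c["R"],c["t"])
pickle.dump(d,open("cams.pkl","wb"))
E
```

```text
{'time_s': 0.0, 'eef_pos': array([204.18112762, 536.61359749, 191.98372716]), 'tcp_rot': array([-3.93557257e-04,  1.80928455e-01,  9.83495565e-01, -1.10134020e-03]), 'width': 85.25073873780674}
scene [[383.42861401   0.         278.76163615]
 [  0.         383.42861401 210.42751831]
 [  0.           0.           1.        ]] -0.10197271080510244 [[ 0.55276602 -0.83305971 -0.02147679]
 [-0.3606346  -0.21590175 -0.90737485]
 [ 0.75126055  0.50931126 -0.41977331]] [-272.27636584  283.18378241  625.77928007]
top [[393.57955313   0.         283.11664479]
 [  0.         393.57955313 203.48927743]
 [  0.           0.           1.        ]] 0.03954479205095585 [[ 0.01414456 -0.99962167 -0.02358898]
 [-0.99331394 -0.01134424 -0.11488573]
 [ 0.11457466  0.02505627 -0.9930986 ]] [  34.23612208  507.49148317 1025.72359116]
```

View pics/scene0.png

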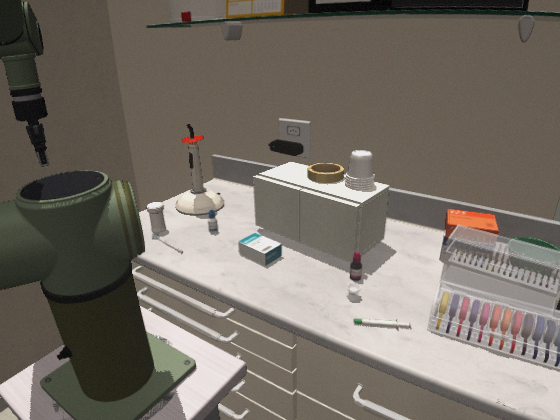

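View pics/top0.png

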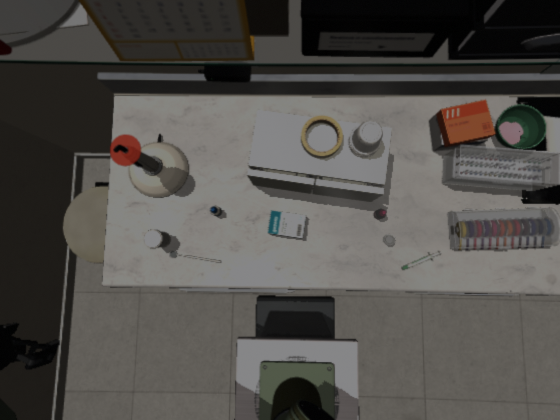

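Scene view: the cupboard spans (255–387, 165–255), with the carton at about (260,248). Top view: cupboard (250–390, 112–195), carton (288,224), bottle_a (380,213), bottle_b (216,211). I'll zoom in on both for the corner pixels.

```bash
python3 - <<'E'
import cv2,pickle
d=pickle.load(open("cams.pkl","rb"))
f=d["top"]["frame"][100:250,205:405,::-1];cv2.imwrite("pics/topz.png",cv2.resize(f,None,fx=4,fy=4,interpolation=cv2.INTER_CUBIC))
f=d["scene"]["frame"][155:305,195:395,::-1];cv2.imwrite("pics/scz.png",cv2.resize(f,None,fx=4,fy=4,interpolation=cv2.INTER_CUBIC))
E
```

```text
(no output)
```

View pics/topz.png

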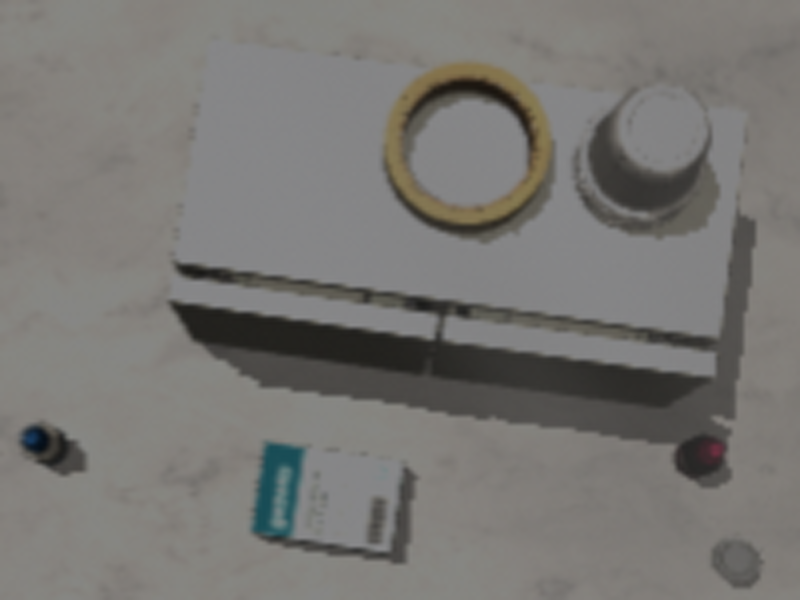

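View pics/scz.png

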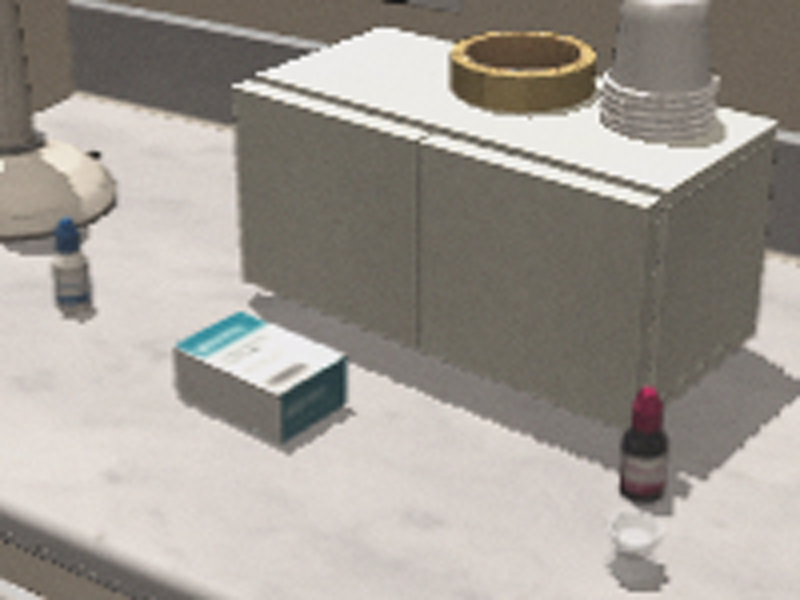

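```bash
cat >h.py <<'E'
import cv2,pickle,numpy as np
def ray(c,px):
    p=cv2.undistortPoints(np.array(px,float).reshape(-1,1,2),c["intrinsics"],np.array([c["k1"],0,0,0.])).reshape(-1,2)
    d=np.c_[p,np.ones(len(p))]@c["R"];return -c["R"].T@c["t"],d
def onz(c,px,z):
    o,d=ray(c,px);return o+d*((np.array(z)-o[2])/d[:,2])[:,None]
def proj(c,X):
    return cv2.projectPoints(np.array(X,float).reshape(-1,1,3),cv2.Rodrigues(c["R"])[0],c["t"],c["intrinsics"],np.array([c["k1"],0,0,0.]))[0].reshape(-1,2)
E
python3 - <<'E'
from h import *
np.set_printoptions(precision=1,suppress=True)
d=pickle.load(open("cams.pkl","rb"))
T=lambda p:np.array(p)/4+[205,100]-.375
S=lambda p:np.array(p)/4+[195,155]-.375
print("top door L,M,R, rear L,R",*onz(d["top"],T([(170,301),(437,338),(715,376),(208,42),(748,112)]),[163,163,163,165,165]),sep="\n")
print("scene same",*onz(d["scene"],S([(235,87),(418,143),(655,207),(385,28),(777,122)]),[163,163,163,165,165]),sep="\n")
print("carton top",*onz(d["top"],T([(267,443),(408,461),(390,552),(252,530)]),36),sep="\n")
print("carton sc",*onz(d["scene"],S([(240,312),(347,355),(282,390),(176,350)]),36),sep="\n")
print("bott b,a caps(z68), dish(26) top",*onz(d["top"],T([(37,438),(712,450),(737,560)]),[68,68,26]),sep="\n")
print("scene",*onz(d["scene"],S([(67,228),(648,396),(637,525)]),[66,66,26]),sep="\n")
E
```

```text
top door L,M,R, rear L,R
[558.7 123.4 163. ]
[538.2 -34.2 163. ]
[ 517.4 -195.7  163. ]
[716.1 104.1 165. ]
[ 674.7 -216.5  165. ]
scene same
[558.2 122.  163. ]
[533.5 -36.9 163. ]
[ 518.9 -198.6  163. ]
[715.   99.8 165. ]
[ 675.  -215.1  165. ]
carton top
[487.5  71.6  36. ]
[476.6 -22.2  36. ]
[416.3 -10.8  36. ]
[429.6  80.5  36. ]
carton sc
[488.1  72.8  36. ]
[477.2 -19.   36. ]
[421.3  -8.8  36. ]
[425.9  76.9  36. ]
bott b,a caps(z68), dish(26) top
[485.9 218.7  68. ]
[ 483.3 -214.9   68. ]
[ 414.7 -239.6   26. ]
scene
[480.3 216.4  66. ]
[ 482.1 -216.9   66. ]
[ 419.6 -240.5   26. ]
```

```bash
cat >>h.py <<'E'
from scipy.spatial.transform import Rotation as Ro
H=np.array([558.,123.]);ex=np.array([.992,-.127]);ey=np.array([.127,.992])
def W(a,b,z): return np.r_[H+a*ex+b*ey,z]      # hinge frame -> world
def rot(psi,tilt=0):
    p=np.radians(psi);return Ro.from_matrix(np.array([[-np.sin(p),np.cos(p),0],[np.cos(p),np.sin(p),0],[0,0,-1]]))*Ro.from_euler('y',tilt,degrees=True)
def L(p): d=np.array(p[:2])-H; return d@ex,d@ey
def rows(st,legs):
    """legs: (n, pos, rot)"""
    q=st["tcp_rot"];r=Ro.from_quat([q[1],q[2],q[3],q[0]]);p=np.array(st["eef_pos"])
    for n,P,Rt in legs:
        tw=(r.inv()*Rt).as_rotvec()/n;dp=(np.array(P)-p)/n
        for i in range(n):
            print(np.round(np.r_[r.inv().apply(dp),np.degrees(tw)],1).tolist());p=p+dp;r=r*Ro.from_rotvec(tw)
        print('--',np.round(p,1))
def show(s): print(round(s["time_s"],2),np.round(s["eef_pos"],1),np.round(s["tcp_rot"],3),'F',np.round(s["ft_force"],1),'w',round(s["width"],1),'loc',np.round(L(s["eef_pos"]),1))
E
python3 - <<'E'
from plant import *
from h import *
s=get_state();show(s)
rows(s,[(8,W(-92,-5,150),rot(-7.3)),(4,W(-92,-28,10),rot(-7.3)),(4,W(-92,-47,10),rot(-7.3))])
E
```

```text
0.1 [204.2 536.7 192.1] [-0.     0.181  0.984 -0.001] F [ 0.3 -0.2 -1.1] w 85.7 loc [-403.5  365.4]
[-48.7, -35.9, 5.3, -0.0, 0.0, 9.6]
[-54.0, -27.3, 5.3, -0.0, 0.0, 9.6]
[-57.8, -18.0, 5.3, -0.0, 0.0, 9.6]
[-59.9, -8.1, 5.3, -0.0, 0.0, 9.6]
[-60.5, 1.9, 5.3, -0.0, 0.0, 9.6]
[-59.3, 12.0, 5.3, -0.0, 0.0, 9.6]
[-56.5, 21.6, 5.3, -0.0, 0.0, 9.6]
[-52.1, 30.7, 5.3, -0.0, 0.0, 9.6]
-- [466.1 129.7 150. ]
[-5.8, 0.0, 35.0, 0.0, -0.0, -0.0]
[-5.8, 0.0, 35.0, 0.0, -0.0, -0.0]
[-5.8, 0.0, 35.0, 0.0, -0.0, -0.0]
[-5.8, 0.0, 35.0, 0.0, -0.0, -0.0]
-- [463.2 106.9  10. ]
[-4.8, 0.0, 0.0, -0.0, 0.0, -0.0]
[-4.8, 0.0, 0.0, -0.0, 0.0, -0.0]
[-4.8, 0.0, 0.0, -0.0, 0.0, -0.0]
[-4.8, 0.0, 0.0, -0.0, 0.0, -0.0]
-- [460.8  88.1  10. ]
```

Emit:
servo_tool([
  [[-48.7, -36, 5, 0, 0, 9.6], [-54, -27, 5, 0, 0, 9.6], [-58, -18, 5, 0, 0, 9.6], [-60, -8, 5, 0, 0, 9.6], [-60, 2, 5, 0, 0, 9.6], [-59, 12, 5, 0, 0, 9.6], [-56.5, 21.5, 5, 0, 0, 9.6], [-52, 31, 5, 0, 0, 9.6]],
], grip=0.35)

```text
time_s: 1.1
eef_pos: [466.3, 128.8, 152.8]
tcp_rot: [-0.0, 0.755, 0.656, 0.0]
ft_force: [0.6, 0.6, -0.2]
width: 30.1
finger_force: 0.0
```

```bash
python3 - <<'E'
from plant import *
from h import *
s=get_state();show(s)
rows(s,[(2,W(-92,-28,120),rot(-7.3)),(5,W(-92,-28,10),rot(-7.3)),(1,W(-92,-28,10),rot(-7.3))])
E
```

```text
1.1 [466.3 128.8 152.8] [-0.     0.755  0.656  0.   ] F [ 0.6  0.6 -0.2] w 30.1 loc [-91.7  -5.9]
[-11.0, -0.0, 16.4, -0.0, -0.0, -0.3]
[-11.0, -0.1, 16.4, -0.0, -0.0, -0.3]
-- [463.2 106.9 120. ]
[0.0, -0.0, 22.0, -0.0, 0.0, 0.0]
[0.0, -0.0, 22.0, -0.0, 0.0, 0.0]
[0.0, -0.0, 22.0, -0.0, 0.0, 0.0]
[0.0, -0.0, 22.0, -0.0, 0.0, 0.0]
[0.0, -0.0, 22.0, -0.0, 0.0, 0.0]
-- [463.2 106.9  10. ]
[0.0, -0.0, 0.0, -0.0, -0.0, 0.0]
-- [463.2 106.9  10. ]
```

Emit:
servo_tool([
  [[-11, 0, 16.5, 0, 0, 0], [-11, 0, 16.5, 0, 0, 0], [0, 0, 22, 0, 0, 0], [0, 0, 22, 0, 0, 0], [0, 0, 22, 0, 0, 0], [0, 0, 22, 0, 0, 0], [0, 0, 22, 0, 0, 0], [0, 0, 0, 0, 0, 0]],
])

```text
time_s: 2.1
eef_pos: [458.9, 109.7, 7.7]
tcp_rot: [-0.002, 0.752, 0.659, -0.003]
ft_force: [0.0, 0.7, -0.0]
width: 29.9
finger_force: 0.0
```

Emit:
servo_tool([
  [[-8, 0, 0, 0, 0, 0], [-6, 0, 0, 0, 0, 0], [-5, 0, 0, 0, 0, 0], [-8, 0, 0, 0, 0, 0], [-9, 0, 0, 0, 0, 0], [-9, 0, 0, 0, 0, 0], [-9, 0, 0, 0, 0, 0], [-9, 0, 0, 0, 0, 0]],
])

```text
time_s: 3.1
eef_pos: [454.4, 45.6, 10.1]
tcp_rot: [-0.0, 0.753, 0.658, -0.0]
ft_force: [-0.1, -0.3, 0.3]
width: 29.8
finger_force: 0.0
```

Emit:
servo_tool([
  [[-11, 0, 0, 0, 0, 0], [-11, 0, 0, 0, 0, 0], [-11, 0, 0, 0, 0, 0], [-11, 0, 0, 0, 0, 0], [-11, 0, 0, 0, 0, 0], [-11, 0, 0, 0, 0, 0], [-9, 0, 0, 0, 0, 0], [-6, 0, 0, 0, 0, 0]],
])

```text
time_s: 4.1
eef_pos: [443.7, -34.6, 10.2]
tcp_rot: [0.0, 0.753, 0.658, 0.0]
ft_force: [0.0, 0.9, 0.6]
width: 30.1
finger_force: 0.0
```

Emit:
servo_tool([
  [[10, 0, 0, 0, 0, 0], [15, 0, -10, 0, 0, 0], [0, 0, -25, 0, 0, -10], [0, 0, -30, 0, 0, -10], [0, 0, -30, 0, 0, -10], [0, 0, -30, 0, 0, -10], [0, 0, 0, 0, 0, -10], [0, 0, 0, 0, 0, -10]],
], grip=0)

```text
time_s: 5.1
eef_pos: [447.7, -7.8, 136.6]
tcp_rot: [0.001, 0.319, 0.948, 0.0]
ft_force: [0.0, 0.5, 0.2]
width: -0.2
finger_force: 0.0
```

```bash
python3 - <<'E'
from plant import *
from h import *
s=get_state();show(s)
for n in("scene","top"):
    c=capture(n);f=c["frame"];cv2.imwrite(f"pics/{n}1.png",f[:,:,::-1])
f1=cv2.imread("pics/scene1.png")[155:305,195:395];f2=cv2.imread("pics/top1.png")[100:250,205:405]
cv2.imwrite("pics/c1.png",cv2.resize(np.vstack([f1,f2]),(800,1200),interpolation=cv2.INTER_CUBIC)[:, :].reshape(2,600,800,3)[1])
cv2.imwrite("pics/c1s.png",cv2.resize(f1,(800,600)))
E
```

```text
5.1 [447.7  -7.8 136.6] [0.001 0.319 0.948 0.   ] F [0.  0.5 0.2] w -0.2 loc [ -92.9 -143.7]
```

View pics/c1s.png

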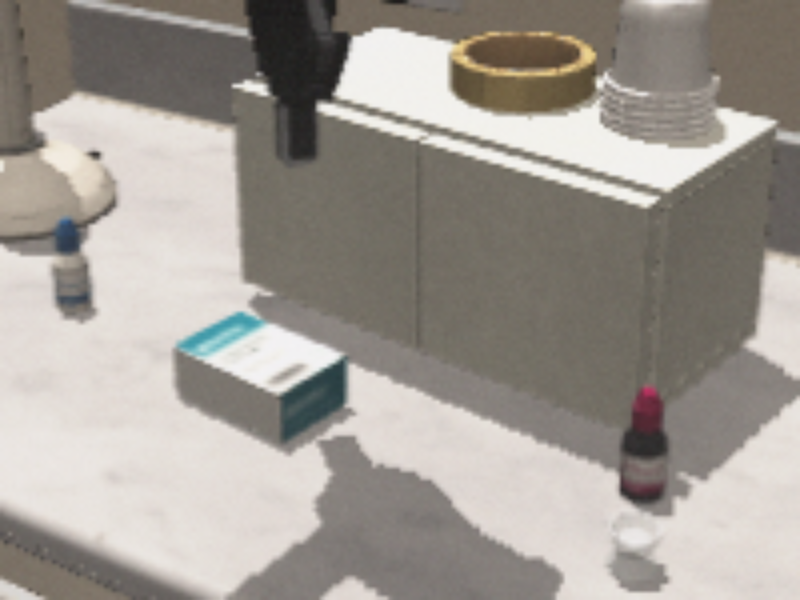

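The picture shows the carton still at its old place, corners (240,312)/(347,355), and the fingertips at (297,160). I'll check that against the reported TCP.

```bash
python3 - <<'E'
from plant import *
from h import *
d=pickle.load(open("cams.pkl","rb"))
s=get_state();show(s)
for n in ("scene","top"):print(n,proj(d[n],[s["eef_pos"],W(-92,-105,36)]))
c=capture("scene");print(c["t"])
f=c["frame"][155:305,195:395,::-1];a=cv2.resize(f,(400,300))
f2=capture("top")["frame"][100:250,205:405,::-1]
cv2.imwrite("pics/c2.png",np.hstack([a,cv2.resize(f2,(400,300))]))
E
```

```text
5.2 [447.2  -7.9 135.9] [0.    0.322 0.947 0.   ] F [1.4 0.2 0. ] w 0.4 loc [ -93.3 -143.9]
scene [[269.63555071 210.53092531]
 [259.8021101  242.28850415]]
top [[302.01266526 223.43690645]
 [286.62278323 223.36114363]]
[-272.27636584  283.18378241  625.77928007]
```

View pics/c2.png

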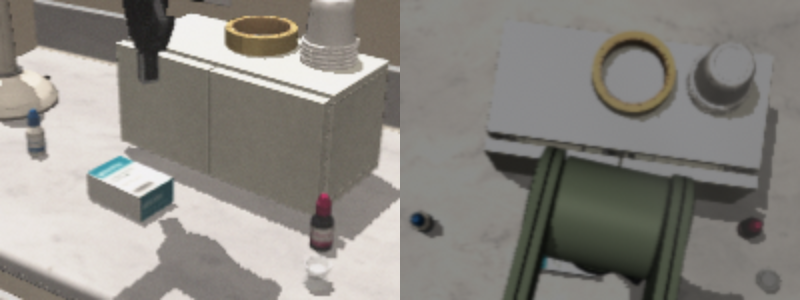

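```bash
python3 - <<'E'
from plant import *
from h import *
s=get_state()
rows(s,[(6,W(-92,-20,110),rot(-7.3)),(2,W(-92,-20,40),rot(-7.3))])
E
```

```text
[10.3, 18.0, 4.3, 0.0, 0.0, 9.9]
[13.2, 15.9, 4.3, 0.0, 0.0, 9.9]
[15.8, 13.4, 4.3, 0.0, 0.0, 9.9]
[17.9, 10.5, 4.3, 0.0, 0.0, 9.9]
[19.4, 7.2, 4.3, 0.0, 0.0, 9.9]
[20.4, 3.8, 4.3, 0.0, 0.0, 9.9]
-- [464.2 114.8 110. ]
[0.0, 0.0, 35.0, -0.0, -0.0, -0.0]
[0.0, 0.0, 35.0, -0.0, -0.0, -0.0]
-- [464.2 114.8  40. ]
```

Emit:
servo_tool([
  [[10, 18, 4, 0, 0, 10], [13, 16, 4, 0, 0, 10], [16, 13.5, 4, 0, 0, 10], [18, 10.5, 4, 0, 0, 10], [19.5, 7, 4, 0, 0, 10], [20.5, 4, 4, 0, 0, 10], [0, 0, 35, 0, 0, 0], [0, 0, 35, 0, 0, 0]],
], grip=0.35)

```text
time_s: 6.3
eef_pos: [465.3, 115.1, 40.9]
tcp_rot: [0.0, 0.753, 0.658, 0.001]
ft_force: [0.6, -0.4, -0.8]
width: 29.8
finger_force: 0.0
```

Emit:
servo_tool([
  [[0, 0, 15, 0, 0, 0], [0, 0, 10, 0, 0, 0], [0, 0, 5, 0, 0, 0], [0, 0, 0, 0, 0, 0], [0, 0, 0, 0, 0, 0], [0, 0, 0, 0, 0, 0], [0, 0, 0, 0, 0, 0], [0, 0, 0, 0, 0, 0]],
])

```text
time_s: 7.3
eef_pos: [464.8, 114.2, 11.3]
tcp_rot: [0.0, 0.753, 0.658, 0.0]
ft_force: [-0.2, 0.3, 0.6]
width: 29.7
finger_force: 0.0
```

```bash
python3 - <<'E'
from plant import *
from h import *
s=get_state();show(s)
c=capture("scene");t=capture("top")
print(proj(c,[s["eef_pos"]]),proj(t,[s["eef_pos"]]))
f=c["frame"][170:290,190:310,::-1];g=t["frame"][150:270,215:335,::-1]
g=np.clip(g.astype(float)*2,0,255).astype(np.uint8)
cv2.imwrite("pics/c3.png",np.hstack([cv2.resize(x,(400,400),interpolation=cv2.INTER_CUBIC) for x in(f,g)]))
E
```

```text
7.3 [464.8 114.2  11.3] [0.    0.753 0.658 0.   ] F [-0.2  0.3  0.6] w 29.7 loc [-91.4 -20.6]
[[237.55509684 240.45003852]] [[256.06473046 219.39139859]]
```

View pics/c3.png

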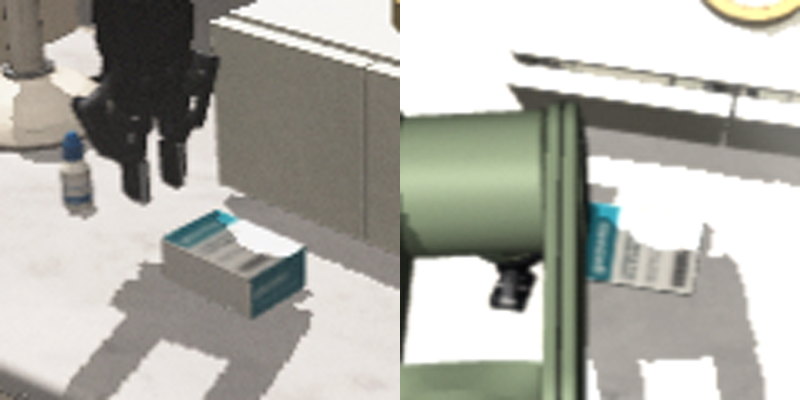

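The fingertips appear at scene px (232,230) and (242.5,226), about 12 px above the projected TCP. The carton hasn't moved, so the fingers passed over it. I'll work out the offset along the tool axis from these views.

```bash
python3 - <<'E'
from h import *
d=pickle.load(open("cams.pkl","rb"));c=d["scene"]
for p,tip in(([204.4,537,192.3],(42.5,164)),([447.4,-7.9,136.2],(269,195.3)),([464.8,114.5,11],(237.2,228))):
    for dz in(0,20,25,30,35,40): print(dz,np.round(proj(c,[np.array(p)+[0,0,dz]])-tip,1))
g=cv2.cvtColor(d["scene"]["frame"],cv2.COLOR_RGB2GRAY);print(g[140:175:1,36:50:1])
E
```

```text
0 [[ 5.2 15.8]]
20 [[3.3 8.7]]
25 [[2.8 6.9]]
30 [[2.4 5. ]]
35 [[1.9 3.2]]
40 [[1.4 1.4]]
0 [[ 0.7 15.1]]
20 [[0.4 7.3]]
25 [[0.4 5.3]]
30 [[0.3 3.4]]
35 [[0.2 1.4]]
40 [[ 0.1 -0.6]]
0 [[ 0.3 12.5]]
20 [[-0.2  6. ]]
25 [[-0.4  4.3]]
30 [[-0.5  2.6]]
35 [[-0.6  1. ]]
40 [[-0.8 -0.7]]
[[25 26 22 22 22 23 18 21 17 35 74 83 80 84]
 [19 22 18 17 19 17 16 19 20 12 74 84 81 82]
 [18 14 17 12  7 10 21 23 14 60 81 79 82 81]
 [16 13 14 13 20 32 30 24 17 70 80 81 81 83]
 [17 17 11 18 13 16 17 20 21 65 81 83 82 86]
 [19 17 15 23 25 24 24 24 24 72 82 83 82 84]
 [14 27 31 28 26 22 24 17 19 18 77 82 84 82]
 [22 22 22 23 20 20 21 17 17 17 15 84 86 82]
 [17 20 19 18 14 16 15 17  9 18 35 83 84 80]
 [16 17 15 13 10  6 17 14 19 15 84 82 77 82]
 [15 16 19 20 16  9 17 15 28 41 81 80 80 77]
 [18 27 18 11 18 16 13 11 43 66 80 81 81 78]
 [47 76 45 13 10 17 13 20 33 68 71 80 84 80]
 [60 60 52 17 20 22 19 11 16 68 64 83 81 82]
 [58 59 67 23 20 25 24 19 21 60 72 79 81 82]
 [58 56 72 25 11 23 23 22 25 37 68 70 82 81]
 [83 45 67 45 17 17 22 22 12 27 63 68 83 83]
 [82 64 65 50 20 20 29 23 18 24 58 78 83 83]
 [85 84 55 59 25 19 24 19 15 20 50 64 65 81]
 [84 84 70 64 34 16 19 20 16 18 41 58 70 84]
 [88 83 79 62 47 20 20 43 27 20 35 62 76 81]
 [83 81 81 60 59 26 17 26 25 18 25 55 76 83]
 [85 82 75 45 57 32 15 14 21 13 20 49 51 72]
 [82 87 82 72 65 39 22 17 18 24 33 54 65 75]
 [82 82 84 80 68 60 42 48 69 70 68 67 59 76]
 [85 84 84 81 70 66 68 69 72 70 63 46 67 83]
 [85 84 80 82 86 61 51 39 77 84 79 81 80 83]
 [84 84 84 84 82 81 82 81 82 84 86 87 81 87]
 [80 86 84 84 83 85 81 80 81 83 80 84 83 86]
 [81 84 81 81 81 80 81 82 76 81 81 84 85 82]
 [85 81 81 82 82 82 85 83 80 81 81 80 83 84]
 [77 80 82 78 83 81 80 80 81 82 82 86 81 81]
 [82 83 82 83 86 82 82 82 83 78 85 83 85 82]
 [81 84 83 80 81 82 82 81 82 86 82 83 86 82]
 [82 82 84 82 84 79 84 80 84 80 83 82 84 83]]
```

Emit:
servo_tool([
  [[0, 0, 10, 0, 0, 0], [0, 0, 10, 0, 0, 0], [0, 0, 8, 0, 0, 0], [0, 0, 4, 0, 0, 0], [0, 0, 2, 0, 0, 0], [0, 0, 0, 0, 0, 0], [-5, 0, 0, 0, 0, 0], [-10, 0, 0, 0, 0, 0]],
])

```text
time_s: 8.4
eef_pos: [463.0, 98.9, -22.5]
tcp_rot: [0.0, 0.752, 0.659, 0.0]
ft_force: [-1.4, -0.3, -0.2]
width: 30.0
finger_force: 0.0
```

Emit:
servo_tool([
  [[-6, 0, 0, 0, 0, 0], [-5, 0, 0, 0, 0, 0], [-6, 0, 0, 0, 0, 0], [-7, 0, 0, 0, 0, 0], [-8, 0, 0, 0, 0, 0], [-9, 0, 0, 0, 0, 0], [-9, 0, 0, 0, 0, 0], [-9, 0, 0, 0, 0, 0]],
])

```text
time_s: 9.4
eef_pos: [454.7, 40.2, -22.8]
tcp_rot: [-0.0, 0.753, 0.658, -0.0]
ft_force: [-0.2, 0.5, 0.4]
width: 30.0
finger_force: 0.3
```

```bash
python3 - <<'E'
from plant import *
from h import *
s=get_state();show(s)
c=capture("scene");t=capture("top")
f=c["frame"][170:290,190:310,::-1];g=t["frame"][150:270,215:335,::-1]
g=np.clip(g.astype(float)*2,0,255).astype(np.uint8)
cv2.imwrite("pics/c4.png",np.hstack([cv2.resize(x,(400,400),interpolation=cv2.INTER_CUBIC) for x in(f,g)]))
E
```

```text
9.4 [454.7  40.2 -22.8] [-0.     0.753  0.658 -0.   ] F [-0.2  0.5  0.4] w 30.0 loc [-91.9 -95.3]
```

View pics/c4.png

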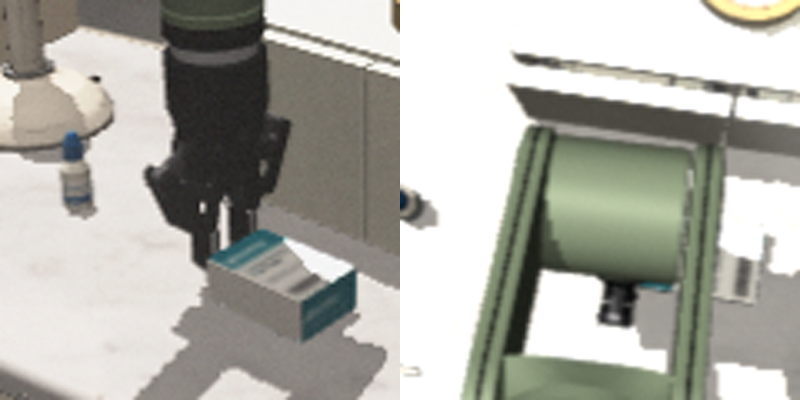

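The carton is now sliding straight: its front-left corner went from (160,240) to (208,262) in the crop. I'll continue the push.

Emit:
servo_tool([
  [[-9, 0, 0, 0, 0, 0], [-10, 0, 0, 0, 0, 0], [-11, 0, 0, 0, 0, 0], [-11, 0, 0, 0, 0, 0], [-11, 0, 0, 0, 0, 0], [-10, 0, 0, 0, 0, 0], [-9, 0, 0, 0, 0, 0], [-6, 0, 0, 0, 0, 0]],
])

```text
time_s: 10.5
eef_pos: [444.6, -36.1, -22.8]
tcp_rot: [0.0, 0.753, 0.658, 0.0]
ft_force: [1.3, 0.2, -0.2]
width: 30.0
finger_force: 0.2
```

Emit:
servo_tool([
  [[8, 0, 0, 0, 0, 0], [18, 0, -5, 0, 0, 0], [0, 0, -30, 0, 0, -10], [0, 0, -40, 0, 0, -10], [0, 0, -40, 0, 0, -10], [0, 0, 0, 0, 0, -10], [0, 0, 0, 0, 0, -10], [0, 0, 0, 0, 0, -10]],
], grip=0)

```text
time_s: 11.5
eef_pos: [448.0, -8.9, 92.3]
tcp_rot: [0.0, 0.319, 0.948, 0.0]
ft_force: [-0.9, 0.2, 0.8]
width: -0.1
finger_force: 0.0
```

```bash
python3 - <<'E'
from plant import *
from h import *
s=get_state();show(s)
c=capture("scene");pickle.dump(c,open("c5.pkl","wb"))
f=c["frame"][155:305,195:395,::-1]
cv2.imwrite("pics/c5.png",cv2.resize(f,(800,600),interpolation=cv2.INTER_CUBIC))
rows(s,[(3,W(-70,-120,82),rot(82.7,-12)),(5,W(-35,-135,82),rot(82.7,-12)),])
E
```

```text
11.5 [448.   -8.9  92.3] [0.    0.319 0.948 0.   ] F [-0.9  0.2  0.8] w -0.1 loc [ -92.4 -144.8]
[-2.3, 10.9, 3.4, -1.0, -3.9, -10.0]
[-3.9, 10.3, 3.8, -1.0, -3.9, -10.0]
[-5.4, 9.4, 4.3, -1.0, -3.9, -10.0]
-- [473.3  12.8  82. ]
[-6.8, -3.0, 1.5, 0.0, 0.0, 0.0]
[-6.8, -3.0, 1.5, 0.0, 0.0, 0.0]
[-6.8, -3.0, 1.5, 0.0, 0.0, 0.0]
[-6.8, -3.0, 1.5, 0.0, 0.0, 0.0]
[-6.8, -3.0, 1.5, 0.0, 0.0, 0.0]
-- [506.1  -6.5  82. ]
```

View pics/c5.png

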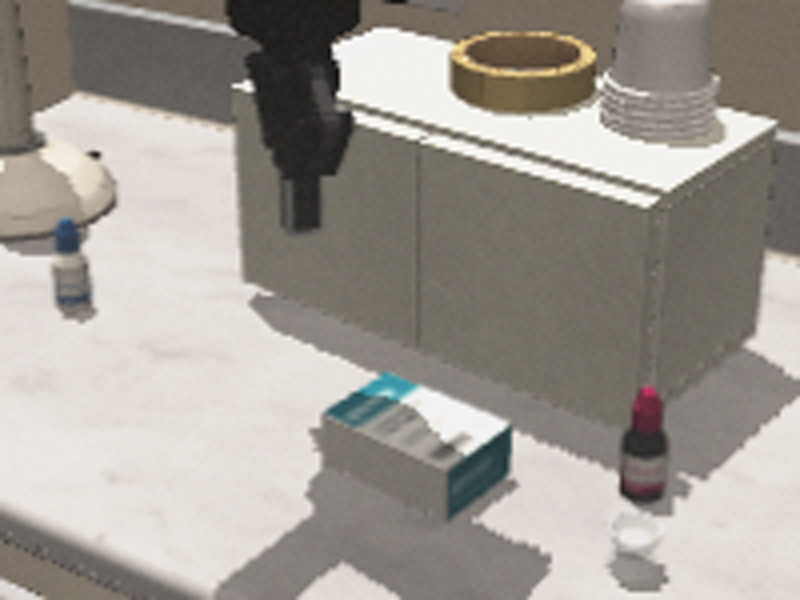

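Emit:
servo_tool([
  [[-2.5, 11, 3.5, -1, -4, -10], [-4, 10.5, 4, -1, -4, -10], [-5.5, 9.5, 4, -1, -4, -10], [-7, -3, 1.5, 0, 0, 0], [-7, -3, 1.5, 0, 0, 0], [-7, -3, 1.5, 0, 0, 0], [-7, -3, 1.5, 0, 0, 0], [-7, -3, 1.5, 0, 0, 0]],
])

```text
time_s: 12.55
eef_pos: [508.3, -8.2, 82.2]
tcp_rot: [0.105, 0.068, 0.992, -0.009]
ft_force: [-0.0, 0.0, 0.1]
width: 0.1
finger_force: 0.0
```

```bash
python3 - <<'E'
from plant import *
from h import *
s=get_state();show(s)
c=pickle.load(open("c5.pkl","rb"))
P=onz(c,np.array([(385,372),(512,430),(450,465),(325,420)])/4+[195,155]-.375,36)
for p in P: print(np.round(p,1),np.round(L(p),1), np.hypot(*L(p)))
rows(s,[(8,W(-5,-135,82),rot(82.7,-12))])
E
```

```text
12.55 [508.3  -8.2  82.2] [ 0.105  0.068  0.992 -0.009] F [-0.   0.   0.1] w 0.1 loc [ -32.7 -136.5]
[471.8 -50.4  36. ] [ -63.5 -182.9] 193.62256686995943
[ 454.  -147.3   36. ] [ -68.8 -281.3] 289.63972954141997
[ 404.4 -134.8   36. ] [-119.6 -275.2] 300.07558211585996
[406.9 -49.7  36. ] [-128.  -190.5] 229.52346055002778
[-3.4, 0.2, 0.7, -0.0, 0.0, -0.1]
[-3.4, 0.2, 0.7, -0.0, 0.0, -0.1]
[-3.4, 0.2, 0.7, -0.0, 0.0, -0.1]
[-3.4, 0.2, 0.7, -0.0, 0.0, -0.1]
[-3.4, 0.2, 0.7, -0.0, 0.0, -0.1]
[-3.4, 0.2, 0.7, -0.0, 0.0, -0.1]
[-3.4, 0.2, 0.7, -0.0, 0.0, -0.1]
[-3.4, 0.2, 0.7, -0.0, 0.0, -0.1]
-- [535.9 -10.3  82. ]
```

The carton is clear: its nearest corner is 190 mm from the hinge. Next I'll approach the door.

Emit:
servo_tool([
  [[-4, 0.2, 0.8, 0, 0, 0], [-4, 0.2, 0.8, 0, 0, 0], [-4, 0.2, 0.8, 0, 0, 0], [-4, 0, 0.8, 0, 0, 0], [-3, 0, 0.6, 0, 0, 0], [-2, 0, 0.4, 0, 0, 0], [-1.5, 0, 0.3, 0, 0, 0], [-1.5, 0, 0.3, 0, 0, 0]],
])

```text
time_s: 13.55
eef_pos: [531.8, -10.4, 82.4]
tcp_rot: [0.105, 0.067, 0.992, -0.009]
ft_force: [-0.5, -0.7, 0.7]
width: -0.2
finger_force: 0.0
```

Emit:
servo_tool([
  [[-1, 0, 0.2, 0, 0, 0], [-1, 0, 0.2, 0, 0, 0], [-1, 0, 0.2, 0, 0, 0], [-1, 0, 0.2, 0, 0, 0], [-0.5, 0, 0.1, 0, 0, 0], [0, 0, 0, 0, 0, 0], [0, 0, 0, 0, 0, 0], [0, 0, 0, 0, 0, 0]],
])

```text
time_s: 14.55
eef_pos: [536.3, -11.0, 82.5]
tcp_rot: [0.105, 0.067, 0.992, -0.009]
ft_force: [0.0, -0.0, 0.3]
width: 0.1
finger_force: 0.0
```

```bash
python3 - <<'E'
from plant import *
from h import *
for i in range(3): show(get_state()); capture("wrist")
E
```

```text
14.55 [536.3 -11.   82.5] [ 0.105  0.067  0.992 -0.009] F [ 0.  -0.   0.3] w 0.1 loc [  -4.5 -135.6]
14.6 [536.3 -11.   82.5] [ 0.105  0.067  0.992 -0.009] F [-0.5 -0.7  0.5] w 0.2 loc [  -4.5 -135.7]
14.65 [536.4 -11.   82.5] [ 0.105  0.067  0.992 -0.009] F [-0.4  0.2  0.1] w -0.0 loc [  -4.4 -135.6]
```

Emit:
servo_tool([
  [[-1, 0, 0.2, 0, 0, 0], [-1, 0, 0.2, 0, 0, 0], [-1, 0, 0.2, 0, 0, 0], [-1, 0, 0.2, 0, 0, 0], [0, 0, 0, 0, 0, 0], [0, 0, 0, 0, 0, 0], [0, 0, 0, 0, 0, 0], [0, 0, 0, 0, 0, 0]],
])

```text
time_s: 15.7
eef_pos: [540.2, -11.5, 82.4]
tcp_rot: [0.105, 0.067, 0.992, -0.009]
ft_force: [-3.5, 0.1, 2.0]
width: -0.0
finger_force: 1.5
```

Emit:
servo_tool([
  [[-1, 0, 0.2, 0, 0, 0], [-1, 0, 0.2, 0, 0, 0], [-0.5, 0, 0.1, 0, 0, 0], [0, 0, 0, 0, 0, 0], [0, 0, 0, 0, 0, 0], [0, 0, 0, 0, 0, 0], [0, 0, 0, 0, 0, 0], [0, 0, 0, 0, 0, 0]],
])

```text
time_s: 16.7
eef_pos: [542.9, -11.8, 82.5]
tcp_rot: [0.105, 0.067, 0.992, -0.009]
ft_force: [-2.5, 0.1, 0.2]
width: -0.4
finger_force: 1.3
```

Emit:
servo_tool([
  [[-0.5, 0, 0.1, 0, 0, 0], [-0.5, 0, 0.1, 0, 0, 0], [-0.5, 0, 0.1, 0, 0, 0], [-0.5, 0, 0.1, 0, 0, 0], [0, 0, 0, 0, 0, 0], [0, 0, 0, 0, 0, 0], [0, 0, 0, 0, 0, 0], [0, 0, 0, 0, 0, 0]],
])

```text
time_s: 17.7
eef_pos: [544.1, -12.0, 82.4]
tcp_rot: [0.104, 0.067, 0.992, -0.009]
ft_force: [-5.9, 1.0, 2.2]
width: -0.2
finger_force: 3.0
```

Emit:
servo_tool([
  [[5, 0, -1, 0, 0, 0], [12, 0, -2.5, 0, 0, 0], [15, 0, -3, 0, 0, 0], [15, 0, -3, 0, 0, 0], [15, 0, -3, 0, 0, 0], [15, 0, -3, 0, 0, 0], [13, 0, -2.8, 0, 0, 0], [6, 0, -1, 0, 0, 0]],
])

```text
time_s: 18.7
eef_pos: [447.1, 1.2, 81.3]
tcp_rot: [0.106, 0.067, 0.992, -0.009]
ft_force: [0.7, -0.3, -1.0]
width: 0.3
finger_force: 0.0
```

```bash
python3 - <<'E'
from plant import *
from h import *
s=get_state();show(s)
c=capture("scene");pickle.dump(c,open("c6.pkl","wb"))
f=c["frame"][155:305,195:395,::-1]
cv2.imwrite("pics/c6.png",cv2.resize(f,(800,600),interpolation=cv2.INTER_CUBIC))
E
```

```text
18.7 [447.1   1.2  81.3] [ 0.106  0.067  0.992 -0.009] F [ 0.7 -0.3 -1. ] w 0.3 loc [ -94.6 -134.9]
```

View pics/c6.png

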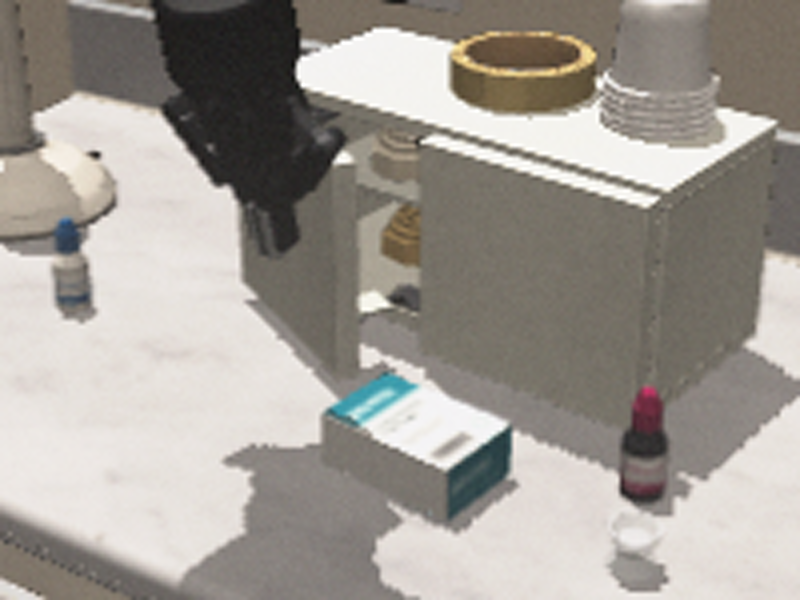

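```bash
python3 - <<'E'
from plant import *
from h import *
s=get_state()
c=pickle.load(open("c6.pkl","rb"))
Z=lambda p:np.array(p)/4+[195,155]-.375
P=onz(c,Z([(335,155),(355,152)]),163);B=onz(c,Z([(337,372),(358,368)]),14)
for p in [*P,*B]: l=L(p);print(np.round(l,1),np.hypot(*l),np.arctan2(-l[0],-l[1]))
th=.4;u=np.array([-np.sin(th),-np.cos(th)]);n=np.array([np.cos(th),-np.sin(th)]);q=135*u+37*n;print(q)
psi=82.7-np.degrees(th)
rows(s,[(2,W(-98,-135,155),rot(82.7,-12)),(4,W(*q,160),rot(psi)),(2,W(*q,110),rot(psi))])
# swing
p=q;print("swing");r=rot(psi)
E
```

```text
[ -49.9 -134.3] 143.23268712155857 0.35587633214473685
[ -38.8 -140.7] 145.959444702688 0.26934632060589403
[ -53.8 -135. ] 145.34938889970377 0.3792311422346504
[ -41.5 -142.3] 148.18967166222816 0.2836785695298351
[ -18.49221943 -138.75171286]
[-6.3, -0.2, -36.4, -0.1, 0.1, -0.2]
[-6.3, -0.2, -36.5, -0.1, 0.1, -0.2]
-- [443.6   1.5 155. ]
[-19.7, -0.9, 2.9, 0.6, 3.0, 5.7]
[-19.8, 1.1, 1.9, 0.6, 3.0, 5.7]
[-19.7, 3.0, 0.8, 0.6, 3.0, 5.7]
[-19.3, 5.0, -0.2, 0.6, 3.0, 5.7]
-- [522.  -12.3 160. ]
[-0.0, 0.0, 25.0, 0.0, 0.0, -0.0]
[-0.0, 0.0, 25.0, 0.0, 0.0, -0.0]
-- [522.  -12.3 110. ]
swing
```

```bash
python3 - <<'E'
from h import *
c=pickle.load(open("c6.pkl","rb"))
for th in(.3,.35,.4,.45):
    u=np.array([-np.sin(th),-np.cos(th)]);n=np.array([np.cos(th),-np.sin(th)])
    X=[W(*(160*u+k*n),z) for k in(0,16) for z in(14,80,163)]
    print(th,np.round((proj(c,X)-[195,155]+.375)*4).tolist())
g=cv2.cvtColor(c["frame"],cv2.COLOR_RGB2GRAY)
for v in(300,340,360,364,368,372,376,380,388): print(v,g[155+v//4,195+72:195+98])
E
```

```text
0.3 [[365.0, 377.0], [363.0, 285.0], [361.0, 161.0], [386.0, 370.0], [385.0, 278.0], [384.0, 155.0]]
0.35 [[354.0, 380.0], [352.0, 288.0], [350.0, 164.0], [376.0, 374.0], [375.0, 282.0], [373.0, 158.0]]
0.4 [[343.0, 384.0], [341.0, 291.0], [338.0, 166.0], [365.0, 377.0], [364.0, 285.0], [362.0, 161.0]]
0.45 [[332.0, 386.0], [329.0, 294.0], [326.0, 169.0], [355.0, 381.0], [353.0, 289.0], [351.0, 164.0]]
300 [108 107 104 104 104 107 104 104 100 104 103  98 109 116 114 111 113 171
 235 242 243 243 242 243 226 133]
340 [141 135 139 123 110 103 105 104 103 105 102 102 117 117 117 111 115 119
 143 144 134 137 136 137 136 138]
360 [231 231 229 185 146 139 137 138 124 107 103 102 110 116 114 115 112 117
 207 228 227 222 222 165 204 226]
364 [229 229 231 230 180 152 142 138 121 113 110 102 115 116 115 109 110 116
 204 222 222 164 133 134 133 210]
368 [230 229 229 229 227 228 171 133 137 118 114 107 113 116 115 115 116 115
 131 136 133 133 135 134 131 137]
372 [227 226 227 227 228 226 178 138 134 136 121 118 118 116 117 113 117 122
 131 137 132 134 133 113  92 139]
376 [227 228 228 228 230 227 225 180 138 136 139 122 121 124 123 118 118 130
 133 134 135 132 113 123 132 131]
380 [228 228 227 228 228 227 229 228 175 141 134 134 125 134 134 136 136 137
 133 132 131 128 130 128 129 130]
388 [228 227 227 228 228 228 230 228 228 228 180 142 137 134 137 133 135 131
 128 132 126 131 138 159 177 180]
```

```bash
python3 - <<'E'
from plant import *
from h import *
s=get_state()
def tgt(th,d,r=135):
    return r*np.array([-np.sin(th),-np.cos(th)])+d*np.array([np.cos(th),-np.sin(th)]),rot(82.7-np.degrees(th))
q,R=tgt(.42,37);print(q)
rows(s,[(2,W(-98,-135,155),rot(82.7,-12)),(4,W(*q,160),R),(2,W(*q,110),R)])
print("swing, end angle 1.64, contact d=27")
legs=[(1,W(*q,97),R)]
q,R=tgt(.42,27);legs.append((2,W(*q,97),R))
for th in np.linspace(.42,1.64,13)[1:]:
    q,R=tgt(th,27);legs.append((1,W(*q,97),R))
s2=dict(s);q,R=tgt(.42,37);s2["eef_pos"]=W(*q,110);x=R.as_quat();s2["tcp_rot"]=np.r_[x[3],x[:3]]
rows(s2,legs)
E
```

```text
[ -21.26337037 -138.35414371]
[-6.3, -0.2, -36.4, -0.1, 0.1, -0.2]
[-6.3, -0.2, -36.5, -0.1, 0.1, -0.2]
-- [443.6   1.5 155. ]
[-19.0, -0.8, 2.8, 0.6, 3.0, 6.0]
[-19.1, 1.2, 1.8, 0.6, 3.0, 6.0]
[-19.0, 3.2, 0.8, 0.6, 3.0, 6.0]
[-18.5, 5.2, -0.2, 0.6, 3.0, 6.0]
-- [519.3 -11.5 160. ]
[-0.0, 0.0, 25.0, -0.0, -0.0, -0.0]
[-0.0, 0.0, 25.0, -0.0, -0.0, -0.0]
-- [519.3 -11.5 110. ]
swing, end angle 1.64, contact d=27
[0.0, 0.0, 13.0, 0.0, 0.0, 0.0]
-- [519.3 -11.5  97. ]
[5.0, -0.0, 0.0, 0.0, 0.0, 0.0]
[5.0, -0.0, 0.0, 0.0, 0.0, 0.0]
-- [510.8  -6.3  97. ]
[13.8, -2.0, 0.0, 0.0, 0.0, 5.8]
-- [497.9  -0.9  97. ]
[13.8, -2.0, 0.0, 0.0, 0.0, 5.8]
-- [485.6   5.9  97. ]
[13.8, -2.0, 0.0, 0.0, 0.0, 5.8]
-- [474.1  13.8  97. ]
[13.8, -2.0, 0.0, 0.0, 0.0, 5.8]
-- [463.5  22.9  97. ]
[13.8, -2.0, 0.0, 0.0, 0.0, 5.8]
-- [453.8  33.   97. ]
[13.8, -2.0, 0.0, 0.0, 0.0, 5.8]
-- [445.2  44.   97. ]
[13.8, -2.0, 0.0, 0.0, 0.0, 5.8]
-- [437.8  55.9  97. ]
[13.8, -2.0, 0.0, 0.0, 0.0, 5.8]
-- [431.6  68.4  97. ]
[13.8, -2.0, 0.0, 0.0, 0.0, 5.8]
-- [426.7  81.5  97. ]
[13.8, -2.0, 0.0, 0.0, 0.0, 5.8]
-- [423.2  95.1  97. ]
[13.8, -2.0, 0.0, 0.0, 0.0, 5.8]
-- [421.  108.9  97. ]
[13.8, -2.0, 0.0, 0.0, 0.0, 5.8]
-- [420.3 122.9  97. ]
```

Emit:
servo_tool([
  [[-6, 0, -36.5, 0, 0, 0], [-6, 0, -36.5, 0, 0, 0], [-19, -1, 3, 0.6, 3, 6], [-19, 1, 2, 0.6, 3, 6], [-19, 3, 1, 0.6, 3, 6], [-18.5, 5, 0, 0.6, 3, 6], [0, 0, 0, 0, 0, 0], [0, 0, 5, 0, 0, 0]],
])

```text
time_s: 19.75
eef_pos: [519.4, -12.4, 154.1]
tcp_rot: [0.0, 0.274, 0.962, -0.0]
ft_force: [1.0, -0.1, -0.8]
width: 0.0
finger_force: 0.0
```

```bash
python3 - <<'E'
from plant import *
from h import *
s=get_state();show(s);th=.42
q=135*np.array([-np.sin(th),-np.cos(th)])+37*np.array([np.cos(th),-np.sin(th)])
rows(s,[(3,W(*q,130),rot(82.7-np.degrees(th))),(4,W(*q,97),rot(82.7-np.degrees(th)))])
E
```

```text
19.75 [519.4 -12.4 154.1] [ 0.     0.274  0.962 -0.   ] F [ 1.  -0.1 -0.8] w 0.0 loc [ -21.1 -139.3]
[0.2, 0.2, 8.0, -0.0, 0.0, -0.1]
[0.2, 0.2, 8.0, -0.0, 0.0, -0.1]
[0.2, 0.2, 8.0, -0.0, 0.0, -0.1]
-- [519.3 -11.5 130. ]
[-0.0, 0.0, 8.2, 0.0, -0.0, -0.0]
[-0.0, 0.0, 8.2, 0.0, -0.0, -0.0]
[-0.0, 0.0, 8.2, 0.0, -0.0, -0.0]
[-0.0, 0.0, 8.2, 0.0, -0.0, -0.0]
-- [519.3 -11.5  97. ]
```

Emit:
servo_tool([
  [[0, 0, 8, 0, 0, 0], [0, 0, 8, 0, 0, 0], [0, 0, 8, 0, 0, 0], [0, 0, 8, 0, 0, 0], [0, 0, 8, 0, 0, 0], [0, 0, 8, 0, 0, 0], [0, 0, 8, 0, 0, 0], [0, 0, 1, 0, 0, 0]],
])

```text
time_s: 20.75
eef_pos: [519.1, -12.4, 96.5]
tcp_rot: [-0.001, 0.274, 0.962, -0.0]
ft_force: [0.6, 0.2, 0.1]
width: -0.3
finger_force: 0.0
```

```bash
python3 - <<'E'
from plant import *
from h import *
s=get_state();show(s)
c=capture("scene")
f=c["frame"][155:305,195:395,::-1]
cv2.imwrite("pics/c7.png",cv2.resize(f,(800,600),interpolation=cv2.INTER_CUBIC))
E
```

```text
20.75 [519.1 -12.4  96.5] [-0.001  0.274  0.962 -0.   ] F [0.6 0.2 0.1] w -0.3 loc [ -21.4 -139.3]
```

View pics/c7.png

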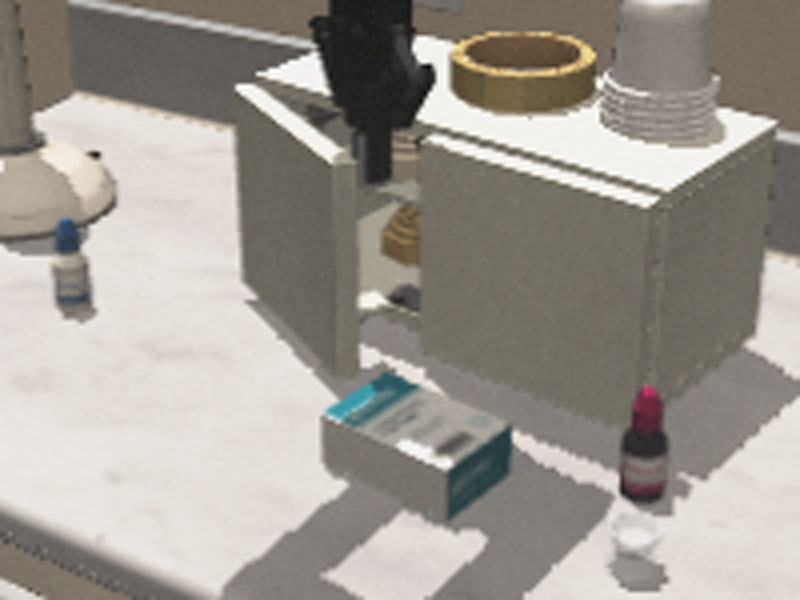

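The fingers are in the gap behind the door, tips at (375,185), and the free edge is at (337–355, 160). Now the swing.

Emit:
servo_tool([
  [[5, 0, 0, 0, 0, 0], [5, 0, 0, 0, 0, 0], [7, -1, 0, 0, 0, 3], [7, -1, 0, 0, 0, 3], [8, -1.2, 0, 0, 0, 3.4], [9, -1.3, 0, 0, 0, 3.8], [9, -1.3, 0, 0, 0, 3.8], [9, -1.3, 0, 0, 0, 3.8]],
])

```text
time_s: 21.8
eef_pos: [469.5, 18.8, 97.8]
tcp_rot: [0.001, 0.444, 0.896, -0.001]
ft_force: [0.2, -1.3, 0.4]
width: 0.2
finger_force: 0.6
```

Emit:
servo_tool([
  [[9, -1.3, 0, 0, 0, 3.8], [9, -1.3, 0, 0, 0, 3.8], [9, -1.3, 0, 0, 0, 3.8], [9, -1.3, 0, 0, 0, 3.8], [9, -1.3, 0, 0, 0, 3.8], [9, -1.3, 0, 0, 0, 3.8], [9, -1.3, 0, 0, 0, 3.8], [9, -1.3, 0, 0, 0, 3.8]],
])

```text
time_s: 22.8
eef_pos: [430.6, 79.8, 97.6]
tcp_rot: [0.0, 0.664, 0.748, -0.001]
ft_force: [-0.2, -1.1, 1.0]
width: -0.0
finger_force: 0.6
```

```bash
python3 - <<'E'
from plant import *
from h import *
s=get_state();show(s);l=L(s["eef_pos"])
for d in(27,):
  r=np.hypot(*l);th=np.arctan2(-l[0],-l[1])-np.arctan2(-d,np.sqrt(r*r-d*d))*-1
  print(r,np.arctan2(-l[0],-l[1]),np.arcsin(d/r))
th=1.63;q=135*np.array([-np.sin(th),-np.cos(th)])+27*np.array([np.cos(th),-np.sin(th)])
rows(s,[(8,W(*q,97),rot(82.7-np.degrees(th)))])
E
```

```text
22.8 [430.6  79.8  97.6] [ 0.     0.664  0.748 -0.001] F [-0.2 -1.1  1. ] w -0.0 loc [-120.9  -59. ]
134.54594217264216 1.1165794436897531 0.20204683558779452
[5.3, -0.7, 0.1, -0.0, 0.0, 2.2]
[5.3, -0.9, 0.1, -0.0, 0.0, 2.2]
[5.3, -1.1, 0.1, -0.0, 0.0, 2.2]
[5.2, -1.3, 0.1, -0.0, 0.0, 2.2]
[5.2, -1.5, 0.1, -0.0, 0.0, 2.2]
[5.1, -1.7, 0.1, -0.0, 0.0, 2.2]
[5.0, -1.8, 0.1, -0.0, 0.0, 2.2]
[5.0, -2.0, 0.1, -0.0, 0.0, 2.2]
-- [420.3 121.5  97. ]
```

Emit:
servo_tool([
  [[6, -1, 0, 0, 0, 2.2], [6, -1, 0, 0, 0, 2.2], [6, -1, 0, 0, 0, 2.2], [6, -1, 0, 0, 0, 2.2], [5, -1.5, 0, 0, 0, 2.2], [5, -1.5, 0, 0, 0, 2.2], [4, -1.5, 0, 0, 0, 2.2], [3, -1.5, 0, 0, 0, 2.2]],
])

```text
time_s: 23.8
eef_pos: [421.1, 121.1, 97.7]
tcp_rot: [0.001, 0.77, 0.638, 0.0]
ft_force: [0.8, 0.1, -0.1]
width: -0.1
finger_force: 0.2
```

Emit:
servo_tool([
  [[1, 0, 0, 0, 0, 0], [-5, 0, 0, 0, 0, 0], [-15, 0, 0, 0, 0, 0], [-25, 0, 0, 0, 0, 0], [-25, 0, -20, 0, 0, 0], [0, 0, -40, 0, 0, 0], [0, 0, -40, 0, 0, 0], [0, 0, 0, 0, 0, 0]],
])

```text
time_s: 24.8
eef_pos: [411.1, 51.9, 201.0]
tcp_rot: [0.003, 0.77, 0.638, 0.003]
ft_force: [0.8, 0.2, -0.0]
width: 0.1
finger_force: 0.0
```

```bash
python3 - <<'E'
from plant import *
from h import *
s=get_state();show(s)
c=capture("scene")
f=c["frame"][155:305,195:395,::-1]
for th in(1.5,1.57,1.64,1.7):
    u=np.array([-np.sin(th),-np.cos(th)]);n=np.array([np.cos(th),-np.sin(th)])
    X=[W(*(160*u+k*n),z) for k in(0,16) for z in(14,163)]
    print(th,np.round((proj(c,X)-[195,155]+.375)*4).tolist())
cv2.imwrite("pics/c8.png",cv2.resize(f,(800,600),interpolation=cv2.INTER_CUBIC))
E
```

```text
24.8 [411.1  51.9 201. ] [0.003 0.77  0.638 0.003] F [ 0.8  0.2 -0. ] w 0.1 loc [-136.7  -89.1]
1.5 [[85.0, 376.0], [62.0, 162.0], [103.0, 383.0], [81.0, 168.0]]
1.57 [[73.0, 370.0], [50.0, 158.0], [89.0, 378.0], [67.0, 164.0]]
1.64 [[63.0, 365.0], [39.0, 154.0], [77.0, 373.0], [54.0, 160.0]]
1.7 [[54.0, 359.0], [30.0, 150.0], [67.0, 368.0], [44.0, 157.0]]
```

View pics/c8.png

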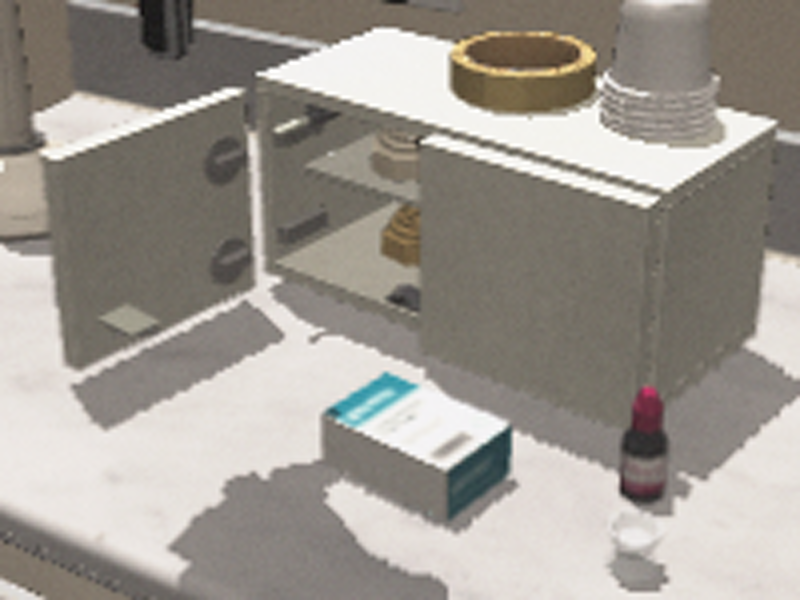

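The door stands open with its bottom free corner at (65,365) and top corner at (42,155). That gives about 1.63 rad, past square and short of the stop. The carton is clear, the right door is shut, and the robot is touching nothing, so I'm handing it in.

```bash
python3 -c "
from plant import *
print(job_done())"
```

```text
the job is handed in; nothing more can be done
None
```

The job is handed in: the left-hand door is open to about 1.63 rad (measured from the camera image), the carton was slid clear before the door moved, the right-hand door is still shut, and in my views nothing else moved, though the open door hides bottle_b in the last one.

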